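# Roll-check two guide shafts and reject the bent one

## Task

Check the two steel shafts on the sprung plate for straightness, the one nearer the tray first: press each lightly from above with the fingertips (under 15 N) and roll it along the plate towards the stop rail. The one that lifts or wobbles under the fingers as it rolls is bent and goes into the grey reject tray, lying flat; roll the straight one on until it drops into the shallow channel and lies fully against the rail. Leave everything else on the bench alone.

Things in the scene. Friction and masses are not known exactly. Their poses are not given: they have to be found in the camera images.
- checker: the roll checker, fixed to the bench: an aluminium base 150 x 290 mm carrying the sprung steel plate. Origin under the centre of the base, on the bench. Its x axis is the rolling direction, from the shafts' start towards the stop rail; its y axis runs along the rail; z up
- plate_top (a point): centre of the sprung plate (130 mm along x, 260 mm along y), on its rolling face 40 mm above the bench; axes as the checker's. The rolling face ends at x = +24.5 mm, at the edge of a channel 1.5 mm deep; the stop rail, 5 mm higher than the rolling face and 12 mm wide, bounds it at x = +35 mm. A straight shaft home against the rail has its axis at x = +29, z = +4.5 mm
- plate (a joint): how far the plate is pressed down, in m (0 unloaded, at most 0.006). It moves straight up and down without tilting, on springs of 5 N per mm
- shaft_1: ground steel shaft, 12 mm diameter, 110 mm long, about 100 g; origin on its axis at mid length, own y axis along the shaft. It starts on the plate about 45 mm before its place at the rail, in one of two lanes (y = -64 or +64 mm from plate_top; the -y one is nearer the tray). One of the two shafts is straight, the other bent; which is not told
- shaft_2: the other shaft, same size and origin, in the other lane. The bent one of the two is bowed by 4 mm (middle 2 mm to one side of its origin, ends 2 mm to the other) and starts with its bow level. Rolled half a turn to one turn under a fingertip at its middle it pushes the finger up by up to 4 mm; the straight one does not
- tray: grey open reject tray, fixed, 90 mm along its x by 160 mm along its y, 26 mm high, walls and floor 3 mm; origin under its centre, on the bench
- lens_tube: bystander: black lens tube, 31 mm diameter, 33 mm high; origin under its centre
- mirror_mount: bystander: black mirror mount, 51 x 48 x 48 mm; origin under its centre
- tape_roll: bystander: tape roll, 70 mm diameter, 24 mm high; origin under its centre
- torch: bystander: black torch, 22 x 106 x 22 mm, lying; origin under its centre
There are look-alikes about, which are no part of the job. What is shaped like the tray but purple is not meant.

How it is judged:
On the way, in this order (a step that is already met when the one before it is completed fails the run):
1. the shaft in the lane nearer the tray is rolled on the plate, at least 0.6 rad from its start, under pressure from the fingers (((y of shaft_1 in the frame of plate_top below 0 m and angle between shaft_1's own z axis and vertical above 0.6 rad and contact force between the fingers and shaft_1 above 0.5 N and contact force between plate and shaft_1 above 1.5 N) or (y of shaft_2 in the frame of plate_top below 0 m and angle between shaft_2's own z axis and vertical above 0.6 rad and contact force between the fingers and shaft_2 above 0.5 N and contact force between plate and shaft_2 above 1.5 N))), for 0.05 s.
2. then the shaft in the other lane is rolled in the same way (((y of shaft_1 in the frame of plate_top above 0 m and angle between shaft_1's own z axis and vertical above 0.6 rad and contact force between the fingers and shaft_1 above 0.5 N and contact force between plate and shaft_1 above 1.5 N) or (y of shaft_2 in the frame of plate_top above 0 m and angle between shaft_2's own z axis and vertical above 0.6 rad and contact force between the fingers and shaft_2 above 0.5 N and contact force between plate and shaft_2 above 1.5 N))), for 0.05 s.
At the end, for the whole second after the job is handed in: One shaft lies at rest in the channel, bottomed and against the rail all along (axis within about 0.8 mm of its place, which the bent shaft cannot reach: its bow holds its origin 2 mm off); the other, the bent one, lies flat at rest on the floor of the reject tray; nothing is held (((x of shaft_1 in the frame of plate_top between 0.0282 and 0.0305 m and z of shaft_1 in the frame of plate_top between 0.0035 and 0.0054 m and y of shaft_1 in the frame of plate_top between -0.1 and 0.1 m and linear speed of shaft_1 below 0.01 m/s and x of shaft_2 in the frame of tray between -0.042 and 0.042 m and y of shaft_2 in the frame of tray between -0.035 and 0.035 m and z of shaft_2 in the frame of tray below 0.016 m and linear speed of shaft_2 below 0.02 m/s) or (x of shaft_2 in the frame of plate_top between 0.0282 and 0.0305 m and z of shaft_2 in the frame of plate_top between 0.0035 and 0.0054 m and y of shaft_2 in the frame of plate_top between -0.1 and 0.1 m and linear speed of shaft_2 below 0.01 m/s and x of shaft_1 in the frame of tray between -0.042 and 0.042 m and y of shaft_1 in the frame of tray between -0.035 and 0.035 m and z of shaft_1 in the frame of tray below 0.016 m and linear speed of shaft_1 below 0.02 m/s))); the robot touches nothing.
It fails at once if a shaft or the plate is pressed with more than 20 N (contact force between plate and shaft_1 above 20 N or contact force between plate and shaft_2 above 20 N or contact force between plate and the fingers above 20 N).
It fails at once if a bystander is moved by more than 20 mm (distance of any of lens_tube, mirror_mount, tape_roll, torch from where it was at the start of the episode above 0.02 m).
It also fails if it takes over 72 s, if anything falls off the work surface, if the arm or the gripper's body presses on something with over 40 N, if the wrist force passes 120 N, or if a joint passes its speed limit or range.

## Robot

A 6-joint arm with a two-finger parallel gripper is mounted at the origin on the work surface; the furniture and walls round the work are solid. World frame = base frame: x ahead of the robot, y to its left, z up, the work surface at z = 0. Lengths are in m, angles in rad, forces in N, time in s.
With the tool pointing down it reaches from about 0.3 to 0.875 m from the base axis. Payload 6.4 kg.
Tool frame: the origin (TCP) lies at the very end of the fingers, on their centre line; the grasp point (between the pads) lies 19 mm behind it; z points along the fingers, y is the line along which they close (so a half turn about z gives the same grasp; the last joint's range is limited). The gripper opens to 85 mm and grips with 20 to 120 N. Pads are 22 mm wide; open, the fingers measure 114 mm over their backs; the gripper's body (76 mm by 85 mm) begins 54 mm behind the grasp point. The pads swing forward as they close: fully open they stand 13 mm farther back than shut.
Start: joints at [0.924, 0.181, 1.607, -0, 1.354, -0.206], TCP at [0.245, 0.52, 0.231] pointing down, gripper open.
Joint ranges: [-2.99, 2.99], [-0.89, 2.07], [0.3, 2.58], [-1.14, 4.28], [0, 2.63], [-3.12, 3.12]. Speed limits (rad/s): [2.57, 2.57, 3.01, 3.14, 3.14, 3.14].

## Interface

Orientations are given as a unit quaternion [w, x, y, z].
In Python, from bench import get_obs, optics, workorder gives the robot as it stands.
- The arm moves only by the tool nudge_tcp, called after ">>>" by a JSON object that holds its "method" and its "body", one argument or row to a line. Schema: {"type":"object","properties":{"motion":{"type":"object","properties":{"segments":{"type":"array","items":{"type":"array","items":{"type":"number"},"minItems":7,"maxItems":7},"minItems":1,"maxItems":10}},"additionalProperties":false,"required":["segments"]},"only":{"type":"string"},"quiet":{"type":"boolean"},"lines":{"type":"string"}},"required":["motion"],"additionalProperties":false}. motion is an object whose key "segments" holds a list of rows, 1 to 10 of them, each of 7 numbers: dx, dy, dz in m, then a rotation vector rx, ry, rz in rad, then the opening from 0.0 (shut) to 1.0 (fully open); each row is the pose to reach, as a shift and turn from the pose commanded when the call began, along the tool's axes at that moment; what a row does not reach only later rows make up. A row lasts 1/8 s, in which the tool goes at most 0.0625 m and 0.188 rad, less where a joint would pass 70% of its speed; a pose out of reach is approached as far as the arm can. The fingers move at their own pace and stop on an object; the grip force is fixed at half the most. Time passes only in rows, so rows that do not move let the fingers close. The tool returns the time, the measured TCP pose, the force, the opening and the grip force at its end. only (a regular expression) keeps the lines of the reply that match it, lines (a string "A,B") keeps lines A to B, and quiet returns only ok. Input that does not fit is refused with a message, and nothing moves.
- get_obs(): the state, without advancing time (a new reading comes with each control period).
- optics.camera(name): name is "scene" or "top" or "wrist"; returns (picture, depth): 420x560x3 uint8, blue, green, red; 420x560 float32, m along the optical axis (not along the pixel's ray), 0 where there is no reading.
- optics.camera_params(name): a dict with "fovy" (degrees; the focal length in pixels is half the picture's height over the tangent of half this angle, whatever the lens; pixels are square), "cx", "cy" (the principal point, pixels), "dist" ([k1, k2, p1, p2, k3] as OpenCV has them; the pictures are not rectified), "view" (4x4, takes a point from world to camera coordinates). Camera axes: x right, y up, looking along -z (the intrinsics and any distortion apply to the point x, -y, -z); pixel columns grow to the right and rows downward; lengths in m; the calibration is good to about 2 mm. A picture is of the moment at which its call begins: read the wrist's pose just before it. camera_params takes no time and is no camera call; for the wrist camera it gives the pose at the moment of the call.
- workorder.hand_in(): hands the job in; it is judged then, once.
The state is a dict: "time_s": time; "q": joint angles; "dq": joint speeds; "joint_efforts": joint torques, N m; "eef_pos": TCP position; "eef_rot": TCP orientation; "wrist_force": force on the tool from outside, world axes, zero at the start; "torque": the same for the moment, N m; "opening": opening from 0.0 (shut) to 1.0 (fully open); "grasp_force": force on a finger pad.
Only numpy, scipy, OpenCV 4.12 (cv2) and the standard library are available. Lean on these libraries where they do the work, as an engineer would, in place of code of your own. Each camera call takes 0.05 s, during which the arm holds its last target. There are 200 camera calls.

## Working session

There is one attempt and no reset: what is moved stays moved. The work goes in short steps, Python scripts to look and compute and a tool call to move; the robot and the scene stay as the last step left them, time stands still between calls to the robot, and variables do not carry over. Pictures are saved under pics/ and viewed, at most 10 in all, crops included, and the job is handed in when it is done.

```bash
mkdir -p pics; ls; python3 - <<'E'
from bench import get_obs, optics
import cv2,numpy as np
o=get_obs();print({k:np.round(v,3).tolist() for k,v in o.items()})
for n in("scene","top"):
    p,d=optics.camera(n);cv2.imwrite(f"pics/{n}0.png",p);np.save(f"pics/{n}0.npy",d)
    q=optics.camera_params(n);print(n,q["fovy"],q["cx"],q["cy"],q["dist"],np.round(q["view"],3).tolist())
E
```

```text
pics
{'time_s': 0.0, 'q': [0.924, 0.182, 1.608, 0.0, 1.354, -0.206], 'dq': [-0.001, 0.001, 0.001, 0.0, -0.001, 0.001], 'joint_efforts': [-0.002, -44.488, -35.133, -0.001, 0.009, 0.0], 'eef_pos': [0.245, 0.52, 0.23], 'eef_rot': [-0.0, 0.219, 0.976, -0.001], 'wrist_force': [0.121, -0.461, 0.09], 'torque': [-0.005, 0.01, 0.007], 'grasp_force': 0.0, 'opening': 1.004}
scene 44.991328670324634 279.10051351460004 212.72573770908048 [0.02913178 0.         0.         0.         0.        ] [[0.823, -0.568, 0.003, -0.425], [0.44, 0.642, 0.627, -0.132], [-0.358, -0.515, 0.779, -1.218], [0.0, 0.0, 0.0, 1.0]]
top 48.483288204121706 275.7281070089531 213.46166067338677 [-0.05606917  0.          0.          0.          0.        ] [[0.021, -1.0, -0.017, -0.152], [0.997, 0.019, 0.075, -0.423], [-0.075, -0.019, 0.997, -1.255], [0.0, 0.0, 0.0, 1.0]]
```

View pics/top0.png

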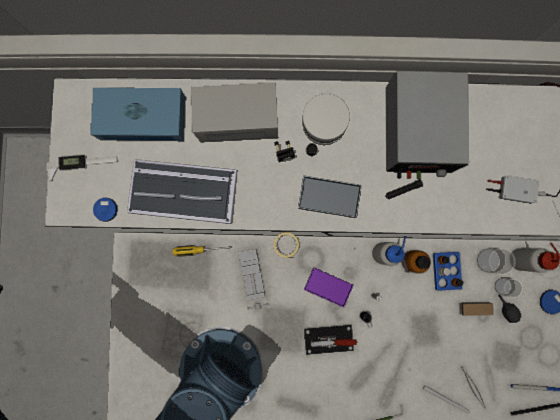

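View pics/scene0.png

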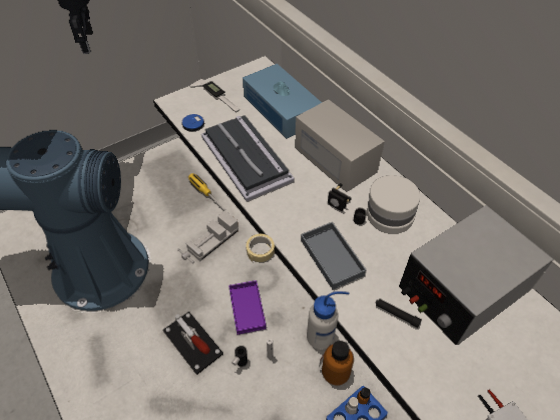

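The top view shows the checker at (183,190) with shafts at (155,195) and (203,197). The grey tray is at (330,195) and the purple look-alike at (329,287). The tray candidates are those two plus the black board at (329,340). I choose the grey one at (330,195), and shafts only on the checker. Next I'll check this in a close crop.

```bash
cat > h.py <<'E'
from bench import get_obs, optics
import cv2,numpy as np
from scipy.spatial.transform import Rotation as R
def world(n,uv,depth=None,z=None,P=None):
    q=P or optics.camera_params(n);f=210/np.tan(np.radians(q["fovy"]/2))
    K=np.array([[f,0,q["cx"]],[0,f,q["cy"]],[0,0,1]])
    uv=np.atleast_2d(np.array(uv,float))
    a=cv2.undistortPoints(uv[:,None],K,np.array(q["dist"],float))[:,0]
    ray=np.c_[a[:,0],-a[:,1],-np.ones(len(a))]
    V=np.array(q["view"]);Rm=V[:3,:3].T;c=-Rm@V[:3,3]
    r=ray@Rm.T
    s=np.asarray(depth)if depth is not None else (z-c[2])/r[:,2]
    return c+r*np.reshape(s,(-1,1))
def pix(n,X,P=None):
    q=P or optics.camera_params(n);f=210/np.tan(np.radians(q["fovy"]/2))
    V=np.array(q["view"]);c=np.atleast_2d(X)@V[:3,:3].T+V[:3,3]
    K=np.array([[f,0,q["cx"]],[0,f,q["cy"]],[0,0,1]])
    return cv2.projectPoints(c*[1,-1,-1],np.zeros(3),np.zeros(3),K,np.array(q["dist"],float))[0][:,0]
def cloud(n,d,P=None):
    v,u=np.mgrid[:420,:560];return world(n,np.c_[u.ravel(),v.ravel()],d.ravel(),P=P).reshape(420,560,3)
def tool():
    o=get_obs();return np.array(o["eef_pos"]),R.from_quat(np.array(o["eef_rot"])[[1,2,3,0]])
E
python3 - <<'E'
from h import *
p=cv2.imread("pics/top0.png");d=np.load("pics/top0.npy")
c=p[145:235,115:375];cv2.imwrite("pics/crop.png",cv2.resize(c,None,fx=3,fy=3,interpolation=cv2.INTER_CUBIC))
C=cloud("top",d)
for u,v in [(60,200),(183,208),(183,180),(150,195),(203,197),(183,167),(183,172),(330,197),(329,178),(330,287),(280,215),(140,300),(330,212)]: print((u,v),np.round(C[v,u],4))
E
```

```text
(60, 200) [0.4532 0.4638 0.0037]
(183, 208) [0.4346 0.1067 0.035 ]
(183, 180) [0.5109 0.1097 0.034 ]
(150, 195) [0.4666 0.1937 0.0506]
(203, 197) [0.4639 0.051  0.0492]
(183, 167) [0.5457 0.1101 0.0386]
(183, 172) [0.5322 0.1097 0.0378]
(330, 197) [ 0.4754 -0.2912  0.0034]
(329, 178) [ 0.529  -0.2885 -0.0025]
(330, 287) [ 0.2296 -0.2947  0.0005]
(280, 215) [ 0.423  -0.1548  0.0044]
(140, 300) [ 0.1815  0.2255 -0.0014]
(330, 212) [ 0.4323 -0.2897  0.0241]
```

View pics/crop.png

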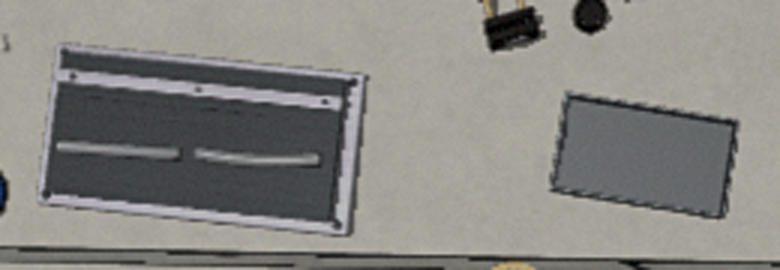

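```bash
python3 - <<'E'
from h import *
def g(c): return (np.array(c)+.5)/3-.5+[115,145]
S=world("top",g([[58,148],[180,155],[196,154],[319,160]]),z=.046)
print(np.round(S,4))
B=world("top",g([[58,75],[343,103]]),z=.045);print(np.round(B,4))
T=world("top",g([[568,93],[738,122],[722,217],[551,190]]),z=.026);print(np.round(T,4),T.mean(0))
p,r=tool();print(r.as_matrix().round(3))
V=optics.camera_params("wrist");M=np.array(V["view"]);c=-M[:3,:3].T@M[:3,3];print("cam in tool",r.inv().apply(c-p).round(3),r.inv().apply(M[:3,:3]).round(3),(M[:3,:3]@r.as_matrix()).round(2),V["fovy"])
E
```

```text
[[0.469  0.2388 0.046 ]
 [0.4647 0.128  0.046 ]
 [0.4658 0.1136 0.046 ]
 [0.4624 0.0032 0.046 ]]
[[ 0.5353  0.2422  0.045 ]
 [ 0.5141 -0.0167  0.045 ]]
[[ 0.5297 -0.2179  0.026 ]
 [ 0.5062 -0.3717  0.026 ]
 [ 0.42   -0.3579  0.026 ]
 [ 0.4414 -0.2041  0.026 ]] [ 0.47430957 -0.28788789  0.026     ]
[[-0.904  0.427 -0.001]
 [ 0.427  0.904 -0.001]
 [ 0.    -0.002 -1.   ]]
cam in tool [ 0.073  0.001 -0.143] [[ 0.     1.     0.001]
 [ 0.959 -0.     0.283]
 [ 0.283  0.001 -0.959]] [[ 0.    1.    0.  ]
 [ 0.96 -0.    0.28]
 [ 0.28  0.   -0.96]] 67.47154936319606
```

>>> {"method": "nudge_tcp", "body": {
  "motion": {"segments": [[-0.376,-0.269,-0.05,0,0,-0.36,0],[-0.376,-0.269,-0.05,0,0,-0.36,0],[-0.376,-0.269,-0.05,0,0,-0.36,0],[-0.376,-0.269,-0.05,0,0,-0.36,0],[-0.376,-0.269,-0.05,0,0,-0.36,0],[-0.376,-0.269,-0.05,0,0,-0.36,0],[-0.376,-0.269,-0.05,0,0,-0.36,0],[-0.376,-0.269,-0.05,0,0,-0.36,0],[-0.376,-0.269,-0.05,0,0,-0.36,0],[-0.376,-0.269,-0.05,0,0,-0.36,0]]}
}}

```text
time_s: 1.35
eef_pos: [0.4701, 0.1167, 0.2808]
eef_rot: [-0.001, 0.041, 0.999, 0.0]
wrist_force: [0.4, -0.4, -0.1]
opening: 0.0
grasp_force: 0.0
```

```bash
python3 - <<'E'
from h import *
import pickle
P=optics.camera_params("wrist");p,d=optics.camera("wrist");cv2.imwrite("pics/w1.png",p);np.save("pics/w1.npy",d);pickle.dump(P,open("pics/w1.pkl","wb"))
print(tool()[0],tool()[1].as_matrix().round(3))
E
```

```text
[0.46989481 0.11713166 0.28082129] [[-0.997  0.08  -0.001]
 [ 0.08   0.997  0.   ]
 [ 0.001  0.    -1.   ]]
```

View pics/w1.png

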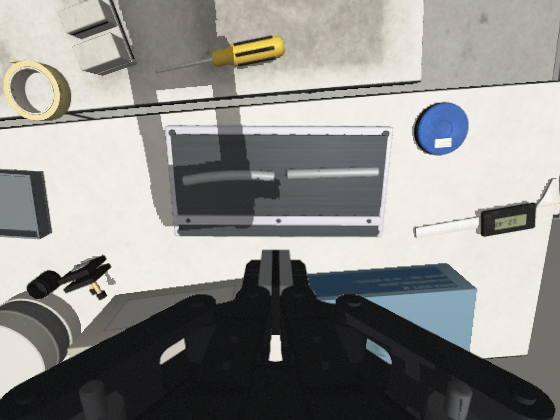

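The wrist view shows the bent-looking shaft at (183–274, 178), the other at (287–378, 173), the rail at row 221, and the checker corners at (167,127) and (392,127). I'll work out the poses from these.

```bash
python3 - <<'E'
from h import *
import pickle
P=pickle.load(open("pics/w1.pkl","rb"));p=cv2.imread("pics/w1.png");d=np.load("pics/w1.npy")
C=cloud("wrist",d,P)
for u,v in [(230,160),(230,200),(340,160),(340,200),(280,222),(230,178),(340,173),(280,131)]: print((u,v),C[v,u].round(4))
g=cv2.cvtColor(p,cv2.COLOR_BGR2GRAY).astype(int)
for name,us in (("bent",range(184,275,10)),("str",range(288,379,10))):
    pts=[]
    for u in us:
        col=g[160:195,u]; w=np.clip(col-np.median(col)-25,0,None); v=(w*np.arange(160,195)).sum()/w.sum(); pts.append([u,v])
    X=world("wrist",pts,z=.050,P=P); print(name,X[:,:2].round(4).tolist())
    print(np.round(pts,1).tolist())
for row in (220,):
    r=[]
    for u in (190,220,250,310,340,370):
        col=g[205:232,u];w=col>120; r.append([u,np.arange(205,232)[w].mean() if w.any() else 0]);print(u,col.tolist())
E
```

```text
(230, 160) [0.4438 0.0646 0.0406]
(230, 200) [0.4938 0.0585 0.0402]
(340, 160) [0.4548 0.1982 0.0393]
(340, 200) [0.5055 0.1971 0.0386]
(280, 222) [0.527  0.1191 0.0435]
(230, 178) [0.4641 0.0635 0.0504]
(340, 173) [0.4685 0.1954 0.0515]
(280, 131) [0.4155 0.1281 0.0171]
bent [[0.4563, 0.0086], [0.4563, 0.0208], [0.4567, 0.0329], [0.4589, 0.0447], [0.4601, 0.0567], [0.4604, 0.0687], [0.4613, 0.0807], [0.4627, 0.0927], [0.4645, 0.1046], [0.4643, 0.1166]]
[[184.0, 175.2], [194.0, 174.5], [204.0, 174.0], [214.0, 174.9], [224.0, 175.1], [234.0, 174.6], [244.0, 174.5], [254.0, 174.9], [264.0, 175.6], [274.0, 174.6]]
str [[0.4651, 0.1334], [0.4653, 0.1454], [0.466, 0.1574], [0.4671, 0.1694], [0.4672, 0.1814], [0.4678, 0.1934], [0.4686, 0.2053], [0.469, 0.2173], [0.4699, 0.2293], [0.4702, 0.2414]]
[[288.0, 174.1], [298.0, 173.5], [308.0, 173.2], [318.0, 173.4], [328.0, 172.6], [338.0, 172.4], [348.0, 172.2], [358.0, 171.8], [368.0, 171.7], [378.0, 171.2]]
190 [46, 48, 52, 50, 49, 49, 48, 48, 47, 62, 88, 110, 119, 121, 108, 85, 82, 105, 123, 96, 52, 46, 49, 49, 71, 85, 87]
220 [49, 46, 46, 48, 49, 48, 46, 47, 47, 55, 78, 107, 118, 119, 120, 118, 116, 119, 123, 95, 59, 46, 75, 88, 86, 86, 88]
250 [45, 46, 45, 48, 47, 47, 47, 44, 46, 57, 76, 105, 119, 118, 118, 118, 118, 115, 118, 99, 63, 68, 86, 88, 86, 87, 88]
310 [89, 89, 91, 92, 93, 94, 90, 90, 91, 92, 92, 177, 226, 228, 230, 229, 227, 226, 223, 199, 139, 89, 91, 92, 91, 89, 91]
340 [90, 91, 91, 93, 93, 93, 92, 91, 92, 92, 93, 165, 221, 229, 230, 230, 228, 226, 224, 203, 144, 90, 90, 92, 92, 88, 89]
370 [89, 90, 92, 90, 95, 94, 90, 89, 89, 90, 89, 154, 215, 225, 173, 93, 88, 128, 195, 221, 168, 90, 91, 91, 90, 90, 87]
```

>>> {"method": "nudge_tcp", "body": {
  "motion": {"segments": [[0.0087,-0.055,0.06,0,0,0,0],[0.0087,-0.055,0.12,0,0,0,0],[0.0087,-0.055,0.18,0,0,0,0],[0.0087,-0.055,0.22,0,0,0,0],[0.0087,-0.055,0.224,0,0,0,0],[0.0087,-0.055,0.224,0,0,0,0]]}
}}

```text
time_s: 2.15
eef_pos: [0.4582, 0.0629, 0.0585]
eef_rot: [0.001, 0.04, 0.999, -0.0]
wrist_force: [0.3, -0.2, 0.4]
opening: 0.001
grasp_force: 0.0
```

```bash
python3 - <<'E'
from h import *
print(tool()[0].round(4))
p,d=optics.camera("wrist");cv2.imwrite("pics/w2.png",p[:300])
E
```

```text
[0.4582 0.0629 0.0585]
```

View pics/w2.png

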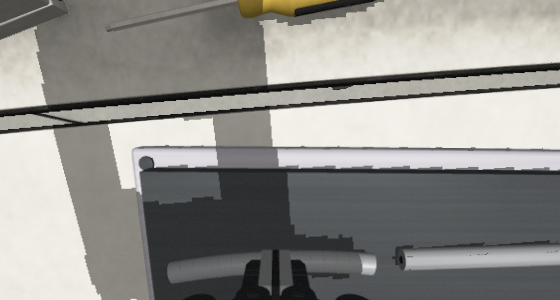

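>>> {"method": "nudge_tcp", "body": {
  "motion": {"segments": [[0,0,0.004,0,0,0,0],[0,0,0.0045,0,0,0,0],[0,0,0.0045,0,0,0,0]]}
}}

```text
time_s: 2.58
eef_pos: [0.4579, 0.0622, 0.0534]
eef_rot: [0.001, 0.04, 0.999, -0.0]
wrist_force: [-0.8, -0.3, -0.4]
opening: -0.001
grasp_force: 0.0
```

>>> {"method": "nudge_tcp", "body": {
  "motion": {"segments": [[0,0,0.001,0,0,0,0],[0,0,0.001,0,0,0,0]]}
}}

```text
time_s: 2.82
eef_pos: [0.4574, 0.0622, 0.0517]
eef_rot: [-0.0, 0.04, 0.999, 0.0]
wrist_force: [0.4, 0.3, -0.7]
opening: -0.001
grasp_force: 0.0
```

>>> {"method": "nudge_tcp", "body": {
  "motion": {"segments": [[0,0,0.0007,0,0,0,0],[0,0,0.0007,0,0,0,0]]}
}}

```text
time_s: 3.08
eef_pos: [0.4576, 0.0622, 0.0512]
eef_rot: [0.0, 0.04, 0.999, -0.0]
wrist_force: [0.3, 0.2, 2.5]
opening: -0.001
grasp_force: 1.1
```

>>> {"method": "nudge_tcp", "body": {
  "motion": {"segments": [[0,0,0.0007,0,0,0,0],[0,0,0.0007,0,0,0,0]]}
}}

```text
time_s: 3.32
eef_pos: [0.4577, 0.0622, 0.0506]
eef_rot: [0.0, 0.04, 0.999, -0.0]
wrist_force: [-1.4, -0.4, 4.6]
opening: -0.005
grasp_force: 2.4
```

>>> {"method": "nudge_tcp", "body": {
  "motion": {"segments": [[-0.0015,0,-0.0002,0,0,0,0],[-0.003,0,-0.0004,0,0,0,0]]}
}}

```text
time_s: 3.58
eef_pos: [0.4604, 0.0621, 0.0509]
eef_rot: [-0.0, 0.04, 0.999, 0.0]
wrist_force: [-1.4, 0.2, 7.2]
opening: 0.002
grasp_force: 3.1
```

>>> {"method": "nudge_tcp", "body": {
  "motion": {"segments": [[-0.0015,0,-0.0004,0,0,0,0],[-0.003,0,-0.0008,0,0,0,0]]}
}}

```text
time_s: 3.82
eef_pos: [0.4636, 0.0619, 0.0518]
eef_rot: [-0.0, 0.04, 0.999, 0.0]
wrist_force: [-1.4, 0.4, 5.0]
opening: -0.002
grasp_force: 2.9
```

>>> {"method": "nudge_tcp", "body": {
  "motion": {"segments": [[-0.0015,0,-0.0002,0,0,0,0],[-0.003,0,-0.0004,0,0,0,0]]}
}}

```text
time_s: 4.08
eef_pos: [0.4667, 0.0618, 0.0523]
eef_rot: [0.0, 0.04, 0.999, 0.0]
wrist_force: [-2.2, 1.6, 6.9]
opening: 0.001
grasp_force: 3.3
```

>>> {"method": "nudge_tcp", "body": {
  "motion": {"segments": [[-0.0015,0,-0.0003,0,0,0,0],[-0.003,0,-0.0006,0,0,0,0]]}
}}

```text
time_s: 4.32
eef_pos: [0.4697, 0.0616, 0.0529]
eef_rot: [0.0, 0.04, 0.999, 0.0]
wrist_force: [-1.9, 2.7, 6.3]
opening: -0.002
grasp_force: 3.0
```

>>> {"method": "nudge_tcp", "body": {
  "motion": {"segments": [[-0.0015,0,-0.0002,0,0,0,0],[-0.003,0,-0.0005,0,0,0,0]]}
}}

```text
time_s: 4.58
eef_pos: [0.4728, 0.0615, 0.0534]
eef_rot: [0.0, 0.04, 0.999, 0.0]
wrist_force: [-0.4, 3.5, 6.2]
opening: 0.001
grasp_force: 2.8
```

>>> {"method": "nudge_tcp", "body": {
  "motion": {"segments": [[-0.0015,0,-0.0001,0,0,0,0],[-0.003,0,-0.0002,0,0,0,0],[-0.003,0,-0.0002,0,0,0,0]]}
}}

```text
time_s: 4.95
eef_pos: [0.4762, 0.0613, 0.0537]
eef_rot: [0.001, 0.04, 0.999, 0.0]
wrist_force: [0.8, 2.1, 6.3]
opening: 0.0
grasp_force: 2.8
```

```bash
python3 - <<'E'
from h import *
p,d=optics.camera("wrist");cv2.imwrite("pics/w3.png",p[:300])
E
```

```text
(no output)
```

View pics/w3.png

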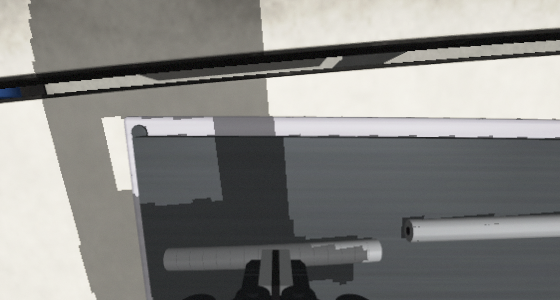

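Step 1 is done. The shaft's bow now stands up and it lifted the finger about 3.5 mm, so this shaft is bent. Next is the other lane.

>>> {"method": "nudge_tcp", "body": {
  "motion": {"segments": [[0,0,-0.018,0,0,0,0],[0.0135,0.062,-0.018,0,0,0,0],[0.0265,0.1243,-0.018,0,0,0,0],[0.0265,0.1243,-0.012,0,0,0,0],[0.0265,0.1243,-0.002,0,0,0,0],[0.0265,0.1243,-0.002,0,0,0,0]]}
}}

```text
time_s: 5.75
eef_pos: [0.4583, 0.1854, 0.0539]
eef_rot: [-0.001, 0.041, 0.999, -0.0]
wrist_force: [0.5, -0.8, 1.1]
opening: 0.001
grasp_force: 0.0
```

>>> {"method": "nudge_tcp", "body": {
  "motion": {"segments": [[0,0,0.0035,0,0,0,0],[0,0,0.0035,0,0,0,0]]}
}}

```text
time_s: 6.0
eef_pos: [0.4593, 0.1859, 0.0517]
eef_rot: [-0.0, 0.041, 0.999, -0.0]
wrist_force: [0.6, 0.7, -0.3]
opening: -0.001
grasp_force: 0.0
```

>>> {"method": "nudge_tcp", "body": {
  "motion": {"segments": [[0,0,0.0008,0,0,0,0],[0,0,0.0008,0,0,0,0]]}
}}

```text
time_s: 6.25
eef_pos: [0.4593, 0.1866, 0.0512]
eef_rot: [0.0, 0.041, 0.999, -0.0]
wrist_force: [-0.8, -1.3, 1.5]
opening: 0.003
grasp_force: 0.6
```

>>> {"method": "nudge_tcp", "body": {
  "motion": {"segments": [[0,0,0.001,0,0,0,0],[0,0,0.001,0,0,0,0]]}
}}

```text
time_s: 6.5
eef_pos: [0.4594, 0.1867, 0.0504]
eef_rot: [0.0, 0.04, 0.999, -0.0]
wrist_force: [-0.9, -2.5, 4.2]
opening: -0.003
grasp_force: 2.3
```

>>> {"method": "nudge_tcp", "body": {
  "motion": {"segments": [[-0.002,0,0,0,0,0,0],[-0.004,0,0,0,0,0,0],[-0.006,0,0,0,0,0,0]]}
}}

```text
time_s: 6.88
eef_pos: [0.4657, 0.1863, 0.0504]
eef_rot: [0.001, 0.04, 0.999, -0.0]
wrist_force: [-0.2, -2.9, 5.5]
opening: 0.002
grasp_force: 2.7
```

>>> {"method": "nudge_tcp", "body": {
  "motion": {"segments": [[-0.002,0,0,0,0,0,0],[-0.004,0,0,0,0,0,0],[-0.006,0,0,0,0,0,0],[-0.008,0,0,0,0,0,0]]}
}}

```text
time_s: 7.38
eef_pos: [0.4737, 0.1859, 0.0505]
eef_rot: [0.001, 0.04, 0.999, 0.0]
wrist_force: [-0.4, -0.9, 5.8]
opening: 0.004
grasp_force: 2.6
```

>>> {"method": "nudge_tcp", "body": {
  "motion": {"segments": [[-0.003,0,0,0,0,0,0],[-0.006,0,0,0,0,0,0],[-0.009,0,0,0,0,0,0],[-0.012,0,0,0,0,0,0]]}
}}

```text
time_s: 7.88
eef_pos: [0.4857, 0.1853, 0.0505]
eef_rot: [0.001, 0.04, 0.999, 0.0]
wrist_force: [-0.2, 0.6, 4.6]
opening: 0.0
grasp_force: 2.6
```

>>> {"method": "nudge_tcp", "body": {
  "motion": {"segments": [[0,0,-0.012,0,0,0,0],[0.0135,0.001,-0.012,0,0,0,0],[0.0135,0.001,-0.002,0,0,0,0],[0.0135,0.001,-0.001,0,0,0,0],[0.0135,0.001,0,0,0,0,0]]}
}}

```text
time_s: 8.5
eef_pos: [0.4715, 0.1869, 0.0498]
eef_rot: [-0.0, 0.04, 0.999, 0.0]
wrist_force: [-1.8, -0.4, 4.8]
opening: 0.002
grasp_force: 2.1
```

>>> {"method": "nudge_tcp", "body": {
  "motion": {"segments": [[-0.004,0,0,0,0,0,0],[-0.008,0,0,0,0,0,0],[-0.012,0,0,0,0,0,0],[-0.016,0,0,0,0,0,0],[-0.02,0,0,0,0,0,0],[-0.024,0,0,0,0,0,0],[-0.028,0,0,0,0,0,0]]}
}}

```text
time_s: 9.38
eef_pos: [0.5004, 0.1852, 0.0505]
eef_rot: [0.001, 0.041, 0.999, 0.001]
wrist_force: [0.5, 4.6, 5.4]
opening: 0.004
grasp_force: 2.7
```

```bash
python3 - <<'E'
from h import *
import pickle
P=optics.camera_params("wrist");p,d=optics.camera("wrist");cv2.imwrite("pics/w4.png",p[:300])
E
```

```text
(no output)
```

View pics/w4.png

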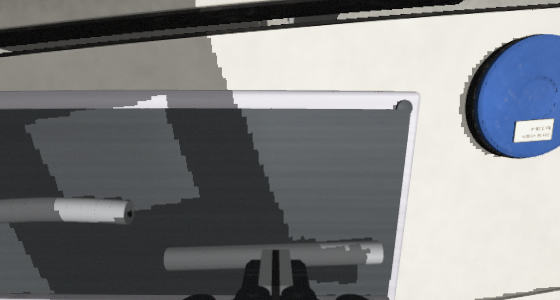

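>>> {"method": "nudge_tcp", "body": {
  "motion": {"segments": [[0,0,-0.012,0,0,0,0],[0.014,0.001,-0.012,0,0,0,0],[0.014,0.001,-0.002,0,0,0,0],[0.014,0.001,-0.001,0,0,0,0],[0.014,0.001,0,0,0,0,0]]}
}}

```text
time_s: 10.05
eef_pos: [0.4853, 0.1865, 0.0495]
eef_rot: [-0.0, 0.04, 0.999, -0.0]
wrist_force: [-0.7, -0.5, 1.8]
opening: -0.002
grasp_force: 1.0
```

>>> {"method": "nudge_tcp", "body": {
  "motion": {"segments": [[-0.004,0,0,0,0,0,0],[-0.008,0,0,0,0,0,0],[-0.012,0,0,0,0,0,0],[-0.016,0,0,0,0,0,0],[-0.02,0,0,0,0,0,0],[-0.024,0,0,0,0,0,0],[-0.028,0,0,0,0,0,0]]}
}}

```text
time_s: 10.92
eef_pos: [0.5144, 0.185, 0.0504]
eef_rot: [0.001, 0.04, 0.999, 0.001]
wrist_force: [-0.1, 2.3, 4.9]
opening: 0.001
grasp_force: 2.7
```

>>> {"method": "nudge_tcp", "body": {
  "motion": {"segments": [[0,0,-0.012,0,0,0,0],[0.014,0.001,-0.012,0,0,0,0],[0.014,0.001,-0.002,0,0,0,0],[0.014,0.001,-0.001,0,0,0,0],[0.014,0.001,0,0,0,0,0]]}
}}

```text
time_s: 11.55
eef_pos: [0.4994, 0.1864, 0.0495]
eef_rot: [-0.0, 0.04, 0.999, -0.0]
wrist_force: [-0.5, 0.1, -0.7]
opening: -0.002
grasp_force: 0.0
```

>>> {"method": "nudge_tcp", "body": {
  "motion": {"segments": [[-0.004,0,0,0,0,0,0],[-0.008,0,0,0,0,0,0],[-0.012,0,0,0,0,0,0],[-0.016,0,0,0,0,0,0]]}
}}

```text
time_s: 12.05
eef_pos: [0.5158, 0.1852, 0.05]
eef_rot: [-0.0, 0.04, 0.999, -0.0]
wrist_force: [-0.7, 0.3, 1.4]
opening: -0.002
grasp_force: 0.6
```

>>> {"method": "nudge_tcp", "body": {
  "motion": {"segments": [[-0.002,0,0.0005,0,0,0,0],[-0.004,0,0.001,0,0,0,0],[-0.008,0,0.001,0,0,0,0],[-0.008,0,0.001,0,0,0,0]]}
}}

```text
time_s: 12.55
eef_pos: [0.5235, 0.1846, 0.0491]
eef_rot: [-0.0, 0.04, 0.999, -0.0]
wrist_force: [-2.8, -0.2, 4.5]
opening: 0.0
grasp_force: 2.3
```

>>> {"method": "nudge_tcp", "body": {
  "motion": {"segments": [[0.02,0,-0.05,0,0,0,0],[0.05,-0.01,-0.06,0,0,0,0],[0.07,-0.04,-0.12,0,0,0,0],[0.07,-0.067,-0.16,0,0,0,0],[0.07,-0.067,-0.16,0,0,0,0],[0.07,-0.067,-0.16,0,0,0,0]]}
}}

```text
time_s: 13.3
eef_pos: [0.4484, 0.1234, 0.2086]
eef_rot: [0.0, 0.041, 0.999, 0.0]
wrist_force: [0.1, 0.0, -0.5]
opening: 0.003
grasp_force: 0.0
```

```bash
python3 - <<'E'
from h import *
import pickle
P=optics.camera_params("wrist");p,d=optics.camera("wrist");cv2.imwrite("pics/w5.png",cv2.resize(p[110:310,100:460],None,fx=2.2,fy=2.2));cv2.imwrite("pics/w5f.png",p);np.save("pics/w5.npy",d);pickle.dump(P,open("pics/w5.pkl","wb"))
E
```

```text
(no output)
```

View pics/w5.png

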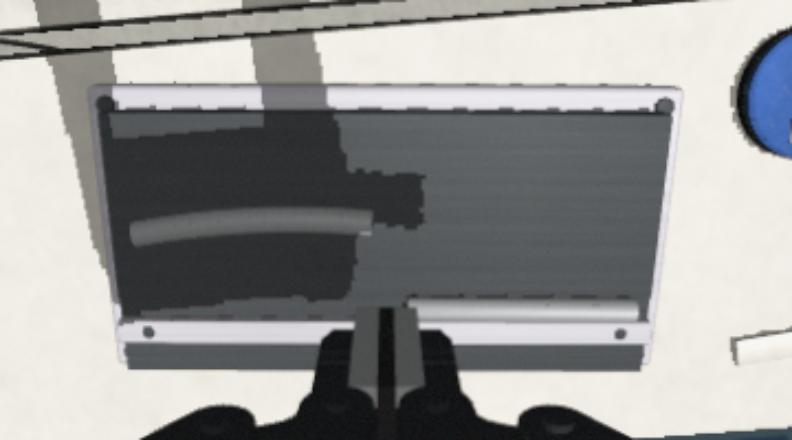

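```bash
python3 - <<'E'
from h import *
import pickle
P=pickle.load(open("pics/w5.pkl","rb"));d=np.load("pics/w5.npy");C=cloud("wrist",d,P)
f=lambda c:(np.array(c)+.5)/2.2-.5+[100,110]
X=world("wrist",f([[134,235],[253,219],[371,223]]),z=.046,P=P);print(X.round(4))
for a in ([420,306],[460,306],[520,307],[580,308],[630,309]):
    u,v=np.round(f(a)).astype(int);w=C[v-3:v+4,u];print(w[:,0].round(4),w[:,2].round(4))
print(get_obs()["q"],tool()[0],tool()[1].as_matrix().round(3))
E
```

```text
[[0.4645 0.0053 0.046 ]
 [0.4613 0.0617 0.046 ]
 [0.4676 0.1158 0.046 ]]
[0.507  0.5079 0.5087 0.5098 0.5107 0.5112 0.5129] [0.0476 0.0482 0.0489 0.0489 0.0495 0.051  0.0496]
[0.5084 0.5096 0.5099 0.5112 0.5123 0.5137 0.5145] [0.048  0.0478 0.0496 0.0492 0.0492 0.0487 0.0495]
[0.5108 0.5119 0.5127 0.5134 0.5145 0.5157 0.5162] [0.0478 0.0477 0.0486 0.0494 0.0496 0.0493 0.0507]
[0.5145 0.5148 0.5162 0.517  0.5175 0.5189 0.5198] [0.0473 0.0491 0.0484 0.0492 0.0507 0.05   0.0505]
[0.5157 0.5165 0.5182 0.5189 0.5196 0.5213 0.5217] [0.049  0.0497 0.0486 0.0495 0.0502 0.0491 0.0506]
[ 1.29190961e-02 -4.77721950e-02  1.89858796e+00  1.62783445e-04
  1.29236525e+00 -1.47707462e+00] [0.44783794 0.12364573 0.2078361 ] [[-0.997  0.081 -0.002]
 [ 0.081  0.997  0.   ]
 [ 0.002  0.    -1.   ]]
```

>>> {"method": "nudge_tcp", "body": {
  "motion": {"segments": [[-0.0185,-0.0607,0.118,0,0,1.518,0.45],[-0.0185,-0.0607,0.118,0,0,1.518,0.45],[-0.0185,-0.0607,0.118,0,0,1.518,0.45],[-0.0185,-0.0607,0.118,0,0,1.518,0.45],[-0.0185,-0.0607,0.118,0,0,1.518,0.45],[-0.0185,-0.0607,0.118,0,0,1.518,0.45],[-0.0185,-0.0607,0.118,0,0,1.518,0.45],[-0.0185,-0.0607,0.118,0,0,1.518,0.45],[-0.0185,-0.0607,0.118,0,0,1.518,0.45],[-0.0185,-0.0607,0.118,0,0,1.518,0.45]]}
}}

```text
time_s: 14.6
eef_pos: [0.4613, 0.0619, 0.0901]
eef_rot: [-0.001, 0.716, 0.698, -0.001]
wrist_force: [0.5, 0.6, 0.2]
opening: 0.448
grasp_force: 0.0
```

```bash
python3 - <<'E'
from h import *
p,d=optics.camera("wrist");cv2.imwrite("pics/w6.png",p[100:])
print(tool()[0],tool()[1].as_matrix().round(3))
E
```

```text
[0.46144883 0.06176035 0.09028592] [[ 0.025  1.    -0.001]
 [ 1.    -0.025  0.   ]
 [ 0.    -0.001 -1.   ]]
```

View pics/w6.png

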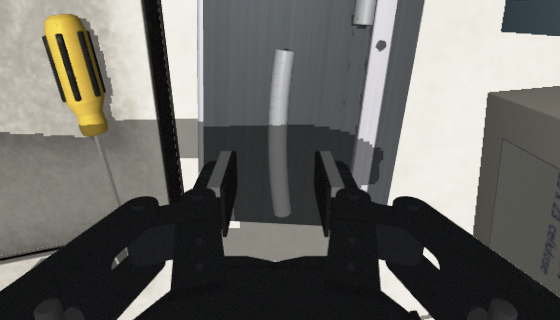

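The shaft lies centred between the open fingers, at about (278,130) in the crop. Next I'll descend and close.

>>> {"method": "nudge_tcp", "body": {
  "motion": {"segments": [[0,0,0.03,0,0,0,0.45],[0,0,0.045,0,0,0,0.45],[0,0,0.049,0,0,0,0.45],[0,0,0.049,0,0,0,0.3],[0,0,0.049,0,0,0,0],[0,0,0.049,0,0,0,0],[0,0,0.049,0,0,0,0]]}
}}

```text
time_s: 15.52
eef_pos: [0.4626, 0.0614, 0.0426]
eef_rot: [0.001, 0.717, 0.697, 0.001]
wrist_force: [0.8, 0.0, 1.7]
opening: 0.11
grasp_force: 58.6
```

>>> {"method": "nudge_tcp", "body": {
  "motion": {"segments": [[0,0,-0.01,0,0,0,0],[0,0,-0.03,0,0,0,0],[0,0,-0.07,0,0,0,0],[0,0,-0.07,0,0,0,0]]}
}}

```text
time_s: 16.02
eef_pos: [0.4644, 0.0612, 0.1153]
eef_rot: [0.003, 0.717, 0.697, 0.002]
wrist_force: [-0.0, 0.3, -0.9]
opening: 0.107
grasp_force: 58.7
```

>>> {"method": "nudge_tcp", "body": {
  "motion": {"segments": [[-0.349,0.0187,0,0,0,0.124,0],[-0.349,0.0187,0,0,0,0.124,0],[-0.349,0.0187,0,0,0,0.124,0],[-0.349,0.0187,0,0,0,0.124,0],[-0.349,0.0187,0,0,0,0.124,0],[-0.349,0.0187,0,0,0,0.124,0],[-0.349,0.0187,0,0,0,0.124,0],[-0.349,0.0187,0,0,0,0.124,0],[-0.349,0.0187,0,0,0,0.124,0]]}
}}

```text
time_s: 17.15
eef_pos: [0.4706, -0.2864, 0.1115]
eef_rot: [-0.001, 0.758, 0.652, -0.0]
wrist_force: [0.5, -0.1, -0.3]
opening: 0.112
grasp_force: 58.7
```

```bash
python3 - <<'E'
from h import *
p,d=optics.camera("wrist");cv2.imwrite("pics/w7.png",p[60:])
print(tool()[0],tool()[1].as_matrix().round(3))
E
```

```text
[ 0.47082812 -0.28650764  0.11171847] [[ 0.15   0.989 -0.001]
 [ 0.989 -0.15   0.001]
 [ 0.001 -0.001 -1.   ]]
```

View pics/w7.png

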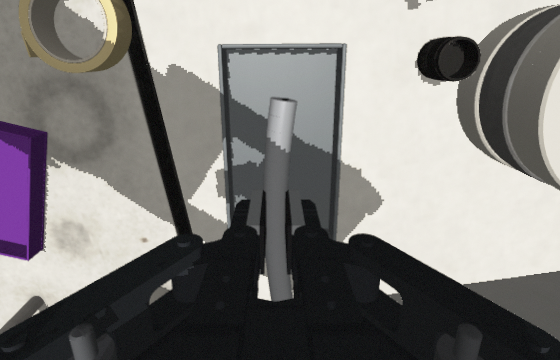

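The shaft is centred over the grey tray (tray walls at columns 220–345) and aligned with it. Next I'll lower it and release.

>>> {"method": "nudge_tcp", "body": {
  "motion": {"segments": [[0,0,0.05,0,0,0,0],[0,0,0.085,0,0,0,0],[0,0,0.098,0,0,0,0],[0,0,0.1025,0,0,0,0],[0,0,0.1025,0,0,0,0]]}
}}

```text
time_s: 17.82
eef_pos: [0.4717, -0.2883, 0.0105]
eef_rot: [0.001, 0.759, 0.652, 0.0]
wrist_force: [0.8, -0.3, -0.3]
opening: 0.109
grasp_force: 58.7
```

>>> {"method": "nudge_tcp", "body": {
  "motion": {"segments": [[0,0,0,0,0,0,0.15],[0,0,0,0,0,0,0.28],[0,0,0,0,0,0,0.28],[0,0,-0.02,0,0,0,0.28],[0,0,-0.08,0,0,0,0.28],[0,0,-0.16,0,0,0,0.28],[0,0,-0.16,0,0,0,0.28],[0,0,-0.16,0,0,0,0.28]]}
}}

```text
time_s: 18.82
eef_pos: [0.4714, -0.2885, 0.1708]
eef_rot: [0.001, 0.759, 0.651, 0.0]
wrist_force: [-0.3, -0.7, -0.4]
opening: 0.28
grasp_force: 0.0
```

```bash
python3 - <<'E'
from h import *
p,d=optics.camera("top");cv2.imwrite("pics/t8.png",cv2.resize(p[145:235,115:375],None,fx=3,fy=3,interpolation=cv2.INTER_CUBIC))
p,d=optics.camera("scene");cv2.imwrite("pics/s8.png",p)
E
```

```text
(no output)
```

View pics/s8.png

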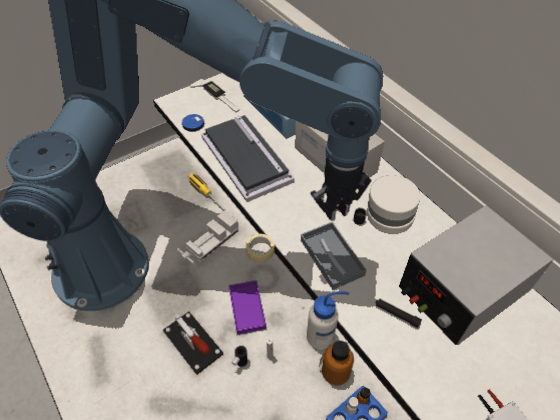

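Numeric check, with no more pictures viewed: is the straight shaft parallel to the rail and bottomed at both ends?

```bash
python3 - <<'E'
from h import *
import pickle
P=pickle.load(open("pics/w5.pkl","rb"));d=np.load("pics/w5.npy");C=cloud("wrist",d,P)
g=cv2.cvtColor(cv2.imread("pics/w5f.png"),cv2.COLOR_BGR2GRAY).astype(int)
for u in (288,300,320,340,360,380,387): print(u,g[240:270,u].tolist())
for u in (300,320,340,360,380):
    z=C[:,u,2]; print(u,"shaft top",np.sort(z[244:254])[-3:].mean().round(4),"plate",np.median(z[200:235]).round(4),"rail",np.median(z[257:264]).round(4))
E
```

```text
288 [88, 85, 83, 67, 43, 76, 118, 144, 159, 137, 94, 78, 78, 79, 77, 80, 75, 80, 79, 78, 79, 78, 78, 77, 77, 78, 79, 79, 81, 78]
300 [88, 85, 86, 83, 66, 75, 114, 141, 159, 174, 187, 193, 196, 186, 170, 146, 176, 215, 224, 193, 108, 35, 22, 23, 20, 22, 20, 22, 26, 22]
320 [88, 89, 86, 85, 67, 72, 110, 138, 156, 171, 190, 201, 204, 194, 176, 154, 178, 217, 226, 226, 227, 225, 224, 222, 220, 221, 164, 86, 89, 88]
340 [90, 89, 87, 84, 66, 70, 106, 132, 154, 168, 190, 205, 213, 201, 179, 158, 162, 208, 225, 226, 227, 227, 224, 222, 220, 219, 163, 92, 89, 87]
360 [91, 89, 89, 84, 64, 67, 102, 128, 149, 167, 187, 211, 221, 208, 183, 162, 162, 207, 225, 225, 225, 225, 225, 222, 219, 220, 157, 90, 86, 88]
380 [91, 88, 88, 85, 74, 71, 99, 125, 144, 163, 184, 204, 222, 214, 190, 167, 161, 206, 224, 197, 126, 85, 79, 97, 192, 221, 152, 89, 87, 85]
387 [91, 89, 88, 84, 86, 80, 97, 123, 142, 162, 181, 203, 223, 218, 194, 166, 159, 207, 224, 225, 225, 225, 222, 222, 219, 221, 152, 89, 88, 87]
300 shaft top 0.0504 plate 0.0399 rail 0.2176
320 shaft top 0.0504 plate 0.0398 rail 0.0446
340 shaft top 0.0497 plate 0.0398 rail 0.0446
360 shaft top 0.0504 plate 0.0398 rail 0.0444
380 shaft top 0.0497 plate 0.04 rail 0.0449
```

The straight shaft is parallel to the rail within about 0.1 px. Its top is about 10.5 mm above the plate, so it is bottomed along its whole length. The bent shaft is in the tray and the arm is clear, so I'm handing in.

```bash
python3 -c "
from bench import workorder
print(workorder.hand_in())"
```

```text
the job is handed in; nothing more can be done
None
```

Job handed in at about 19 s, verdict not shown: the shaft nearer the tray was bent (it lifted the finger about 3.5 mm) and lies in the grey tray, the straight one is home in the channel against the rail, and I viewed 11 pictures, one over the limit of 10.

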